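# Slide the specimen carrier home along its track

### The job

Push the blue specimen carrier along its track, away from the open end, until it presses the rubber bumper in and the spring catch of the end block drops behind its ridge, then let go so that it stays caught there. Push gently and in line with the middle of the track: it jams when it is pushed off-centre, and a jam must not be forced. Leave both specimens lying in the carrier without touching them, and do not disturb the other things nearby.

Things in the scene. Friction and masses are not known exactly. Their poses are not given: they have to be found in the camera images.
- track: Fixed track: aluminium plate 380x144x10 mm, a grippy dark rail along each long side. Origin: on the worktop under the centre line; +x is the way the carrier is pushed (plate x -180, the open end, to +200 mm), z up. Plate top z = 10 mm. Rail inner faces y = +-55.5; metal lips cover y beyond +-41 at z 34 to 40; between them it is open from above. A black line marks the centre of the plate.
- track_end (a point): Point on the plate's top, on the centre line, at track x = +135 mm. A grey end block (140 mm wide, 60 mm high, its orange knob 80) is clamped over the rails there, with a round rubber bumper (15 mm) on the centre line and a spring catch in a bridge. It is clamped up to 12 mm either way, unreported: the bumper's face lies 12 mm before to 12 mm past this point, the bridge begins 40 mm before the face.
- carrier: Loose blue plastic carrier, about 0.2 kg, on the track plate. Origin: underside, on its centre line; x towards the end block, z up. Block 76 mm wide, 22 high, x -50 to +30; in front a tongue 36 wide, 14 high, to the nose at x = +70. Only a cross-bar 108 wide (1.5 mm play a side), x -50 to -18, 20 high, under the lips, guides it. It starts with its origin at track x -95 to -65 mm.
- push_face (a point): Centre of the carrier's flat rear face (carrier x = -50 mm, z = 11 mm; face 76 mm wide between the lips, 22 mm high; white stripe at its middle). Push here in track +x: more than 5 to 15 mm aside (friction varies) the carrier turns and wedges between the rails. It slides freely with about 1 to 3 N; over the catch and against the bumper it takes about 3 to 12 N. It must never be pushed with more than 25 N.
- ridge (a point): Top rear edge of a steel ridge across the carrier's tongue (carrier x = +49 mm, z = 19 mm; 5 mm above the tongue, 36 mm wide), upright behind, with a ramp in front. The catch has to drop behind it.
- puck_a: Loose black specimen puck, 30 mm diameter, 18 high, about 30 g, in one of the two round recesses of the carrier (31.5 mm wide, 10 deep, centres at carrier x = -6, y = +-19 mm). Either puck may be in either recess. Origin: centre of its underside, z up. Must not be touched by the robot.
- puck_b: Loose black specimen puck, 30 mm diameter, 16 high, about 120 g (the heavier), in the other recess of the carrier. Origin: centre of its underside, z up. Must not be touched by the robot.
- catch (a joint): Height of the end block's spring catch, m: 0 = down (as at the start). The carrier's ramp lifts it about 4 mm, beginning when the nose is about 20 mm before the bumper's face; it drops back to 0 behind the ridge once the bumper is pressed in by about 5 mm. Its spring presses down with about 2 N.
- bumper (a joint): How far the carrier's nose has pressed the rubber bumper in, m: 0 = out (as at the start), 0.013 = hard stop; spring 3.6 N at 0, 9.5 N at the hard stop. With the carrier caught and let go it stays at about 0.004 to 0.012.
- vial: Bystander: sample vial with white cap, 22 mm diameter, 52 mm high, standing beside the track on the side away from the robot. Origin: centre of its underside.
- petri: Bystander: clear dish with lid, 59 mm diameter, 14 mm high, beside the track on the robot's side. Origin: centre of its underside.
- slides: Bystander: banded stack of glass slides, 27 x 76 x 11 mm, beside the track on the robot's side. Origin: centre of its underside.
There are look-alikes about, which are no part of the job. Leave any yellow look-alike of the puck_b alone.

How it is judged:
By the outcome, as a careful person would: the job done as asked, in the order asked, and still so for the second after the job is handed in, with the robot touching nothing.
It also fails if it takes over 48 s, if anything falls off the work surface, if the arm or the gripper's body presses on something with over 40 N, if the wrist force passes 120 N, or if a joint passes its speed limit or range.

### The arm

A 7-joint arm with a two-finger parallel gripper is mounted at the origin on a cart in front of the work surface, level with it; the furniture and walls round the work are solid. World frame = base frame: x ahead of the robot, y to its left, z up, the work surface at z = 0. Lengths are in mm, angles in rad, forces in N, time in s.
With the tool pointing down it reaches from about 400 to 875 mm from the base axis. Payload 4.4 kg.
Tool frame: the origin (TCP) lies at the very end of the fingers, on their centre line; the grasp point (between the pads) lies 19 mm behind it (env.grip_depth is the distance from the TCP to the grasp point, in mm); z points along the fingers, y is the direction in which the jaws open and shut (so a half turn about z gives the same grasp; the last joint's range is limited). The gripper opens to 85 mm and grips with 20 to 120 N. Pads are 22 mm wide; open, the fingers measure 114 mm over their backs; the gripper's body (76 mm by 85 mm) begins 54 mm behind the grasp point. The pads swing forward as they close: fully open they stand 13 mm farther back than shut.
Start: joints at [1.108, 0.628, 0.038, 1.517, -0.027, 0.996, -0.02], TCP at [251.233, -599.5, 231.313] pointing down, gripper open.
Joint ranges: [-3.06, 3.06], [-0.37, 2.12], [-1.25, 1.32], [0.18, 2.47], [-1.1, 4.24], [0.23, 1.98], [-2.94, 2.94]. Speed limits (rad/s): [2.57, 2.57, 3.14, 3.14, 3.14, 3.14, 3.14].

### API

Orientations are given as a rotation vector (axis times angle).
In Python, from workcell import env gives the robot as it stands.
- The arm moves only by the shell command python3 -m handwheel 'ROWS'. ROWS is JSON, a list of rows, each an object of numbers: "tx", "ty", "tz": the shift along the tool's x, y, z in m; "wx", "wy", "wz": the turn, a rotation vector about the tool's x, y, z in rad; "gripper": the finger opening in m, from 0 to 0.0854. In form: [{"tx": .., "ty": .., "tz": .., "wx": .., "wy": .., "wz": .., "gripper": ..}, ...]. A call has exactly 8 rows; each row is the pose to reach, as a shift and turn from the pose commanded when the call began, along the tool's axes at that moment; what a row does not reach only later rows make up. A row lasts 1/12 s, in which the tool goes at most 41.7 mm and 7.16 degrees, less where a joint would pass 70% of its speed; a pose out of reach is approached as far as the arm can. A call with a gripper value outside its range is refused whole. The fingers move at their own pace and stop on an object; the grip force is fixed at half the most. Time passes only in rows, so rows that repeat a pose let the fingers close, or fill a call up. It gives the time, the measured TCP pose, the force and the opening at its end, in the units of the state.
- env.sense(): the state, without advancing time (a new reading comes with each control period).
- env.capture(name): name is "scene" or "side" or "wrist"; returns the picture (480x640x3 uint8, red, green, blue); there is no depth.
- env.camera_params(name): a dict with "mtx" (3x3 intrinsics, pixels), "R" (3x3) and "t" (3): a world point X has camera coordinates R X + t. Camera axes: x right, y down, z forward; pixel columns grow to the right and rows downward; lengths in mm; the calibration is good to about 2 mm. A picture is of the moment at which its call begins: read the wrist's pose just before it. camera_params takes no time and is no camera call; for the wrist camera it gives the pose at the moment of the call.
- env.sign_off(): hands the job in, once; it reports no verdict.
The state is a dict: "t": time; "qpos": joint angles; "joint_velocities": joint speeds; "effort": joint torques, N m; "eef_pos": TCP position; "eef_rot": TCP orientation; "wrist_force": force on the tool from outside, world axes, zero at the start; "ft_torque": the same for the moment, N m; "gripper_width": opening from 0.0 (shut) to 1.0 (fully open).
Only numpy, scipy, OpenCV 4.12 (cv2) and the standard library are available. Lean on these libraries where they do the work, as an engineer would, in place of code of your own. Each camera call takes 0.05 s, during which the arm holds its last target.

## Working session

There is one attempt and no reset: what is moved stays moved. The work goes in short steps, Python scripts to look and compute and a shell command to move; the robot and the scene stay as the last step left them, time stands still between calls to the robot, and variables do not carry over. Pictures are saved under pics/ and viewed, and the job is handed in when it is done.

```bash
ls; mkdir -p pics
python3 - <<'E'
from workcell import env
import cv2
for n in("scene","side"):
    cv2.imwrite(f"pics/{n}0.png",env.capture(n)[:,:,::-1])
    p=env.camera_params(n);print(n,p)
print(env.sense())
E
```

```text
pics
scene {'mtx': array([[602.97829125,   0.        , 322.68054295],
       [  0.        , 602.97829125, 233.48765057],
       [  0.        ,   0.        ,   1.        ]]), 'R': array([[-0.76536191, -0.6435502 ,  0.00801754],
       [-0.45967427,  0.53787785, -0.70667318],
       [ 0.45046721, -0.54454619, -0.70749469]]), 't': array([286.56783212, 354.65337828, 565.75081664])}
side {'mtx': array([[459.84664744,   0.        , 315.25889284],
       [  0.        , 459.84664744, 238.61134595],
       [  0.        ,   0.        ,   1.        ]]), 'R': array([[-0.3789153 ,  0.9254176 ,  0.00504673],
       [ 0.81573695,  0.3365716 , -0.47041767],
       [-0.43703137, -0.17413164, -0.88242946]]), 't': array([ 326.63070017, -339.86507133, 1084.32571457])}
{'t': 0.1, 'qpos': array([ 1.10821375,  0.62928705,  0.03842354,  1.51827381, -0.0269768 ,
        0.99626754, -0.01998296]), 'joint_velocities': array([-0.00014457, -0.00096977,  0.00102813, -0.00265201,  0.00119112,
       -0.00028466, -0.00092152]), 'effort': array([ 2.76006402e-03, -5.64528036e+01,  1.22968566e+00, -1.93975210e+01,
        1.10534034e-02,  5.35562576e-03,  6.20586479e-05]), 'eef_pos': array([ 251.01275875, -598.97425103,  230.45712933]), 'eef_rot': array([-3.07830919e+00, -6.18925014e-01,  5.71697576e-04]), 'wrist_force': array([-1.25068748, -0.02593129, -0.43981538]), 'ft_torque': array([-0.04042314,  0.02616079, -0.04078417]), 'gripper_width': 1.001085489608881}
```

View pics/scene0.png

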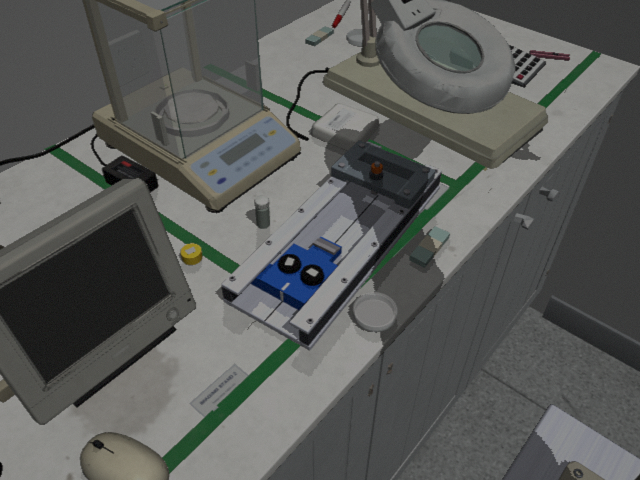

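View pics/side0.png

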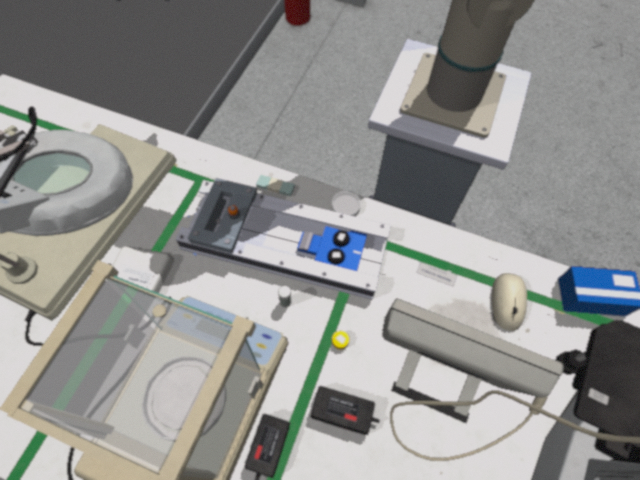

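The scene view shows the blue carrier at about (298,272), the pucks at (289,264) and (312,275), the end block at (385,172) with its knob at (377,170), the vial at (262,212), the petri dish at (375,312), the slides at (430,246) and a yellow look-alike at (190,254). The side view agrees: carrier at (335,247), block at (222,215). Next I'll take closer crops.

Run:
```python
import cv2
a=cv2.imread("pics/scene0.png");b=cv2.imread("pics/side0.png")
cv2.imwrite("pics/sc_crop.png",cv2.resize(a[130:350,210:460],None,fx=3,fy=2.7,interpolation=cv2.INTER_CUBIC)[:, :])
cv2.imwrite("pics/sd_crop.png",cv2.resize(b[165:305,170:400],None,fx=3.4,fy=3.4,interpolation=cv2.INTER_CUBIC))
```

```text
(no output)
```

View pics/sc_crop.png

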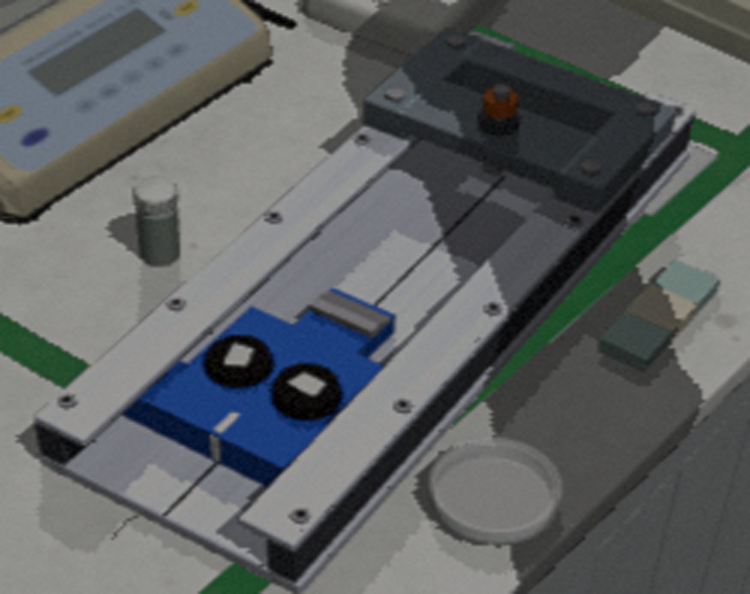

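View pics/sd_crop.png

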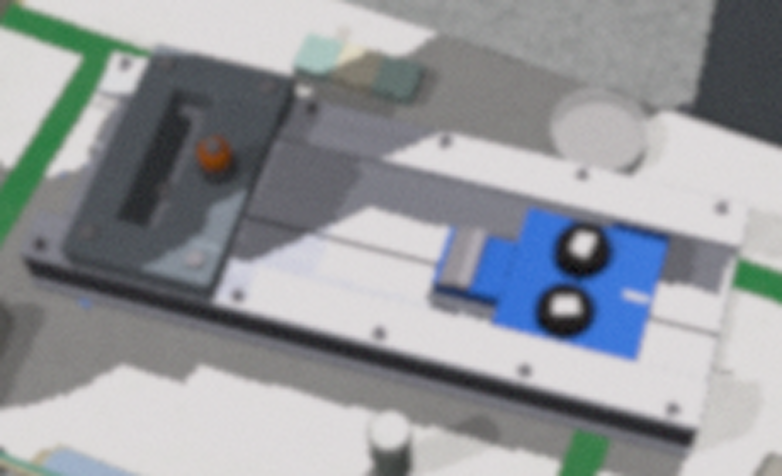

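Crop pixels for the four lip screws on each side are clear in both views. I'll triangulate them, along with the plate corners, the stripe and the puck labels.

```bash
cat > h.py <<'E'
import numpy as np,cv2
from workcell import env
def P(n):
    p=env.camera_params(n);return p['mtx'],np.array(p['R']),np.array(p['t'])
def tri(pa,pb,a="scene",b="side"):
    M=[]
    for n in(a,b):
        K,R,t=P(n);M.append(K@np.c_[R,t])
    X=cv2.triangulatePoints(M[0],M[1],np.array(pa,float).T,np.array(pb,float).T);return (X[:3]/X[3]).T
def ray(n,px,z,cam=None):
    K,R,t=cam or P(n);px=np.atleast_2d(px).astype(float)
    d=np.c_[px,np.ones(len(px))]@np.linalg.inv(K).T@R;c=-R.T@t
    return c+d*((z-c[2])/d[:,2])[:,None]
def proj(n,X,cam=None):
    K,R,t=cam or P(n);q=(np.atleast_2d(X)@R.T+t)@K.T;return q[:,:2]/q[:,2:]
E
python3 - <<'E'
from h import *
np.set_printoptions(precision=1,suppress=True)
S=np.array([(67,401),(177,304),(274,217),(362,139),(300,516),(403,405),(492,308),(574,220)],float)/[3,2.7]+[210-.3,130-.3]
D=np.array([(672,409),(524,370),(378,333),(237,295),(721,207),(583,174),(446,140),(311,107)],float)/3.4+[170-.35,165-.35]
X=tri(S,D);print(X)
for i in range(0,8,4):print(np.diff(X[i:i+4],axis=0), np.degrees(np.arctan2(*(X[i+3]-X[i])[[1,0]])))
print(ray("scene",S,40));print(ray("side",D,40))
# labels, stripe top rear, 
s=np.array([(238,354),(305,383),(232,424),(215,436),(500,100),(215,462)],float)/[3,2.7]+[209.7,129.7]
d=np.array([(565,305),(582,244),(636,295),(650,298),(212,153),(0,0)],float)/3.4+[169.65,164.65]
print("labels",tri(s,d))
E
```

```text
[[ 552.5  -26.    39.5]
 [ 561.4 -105.5   39.7]
 [ 571.2 -185.2   39.6]
 [ 579.9 -264.3   40.2]
 [ 428.2  -40.3   39.5]
 [ 437.4 -119.6   40.3]
 [ 446.9 -198.8   40.6]
 [ 456.2 -279.1   40.7]]
[[  8.9 -79.5   0.2]
 [  9.8 -79.7  -0.2]
 [  8.8 -79.1   0.6]] -83.4278966144177
[[  9.2 -79.3   0.8]
 [  9.5 -79.2   0.3]
 [  9.3 -80.3   0.2]] -83.31398610481283
[[ 552.4  -24.4   40. ]
 [ 561.4 -104.    40. ]
 [ 571.  -183.4   40. ]
 [ 580.2 -262.9   40. ]
 [ 428.3  -38.5   40. ]
 [ 437.8 -118.8   40. ]
 [ 447.4 -197.6   40. ]
 [ 456.7 -278.    40. ]]
[[ 551.6  -27.9   40. ]
 [ 560.4 -107.3   40. ]
 [ 570.1 -187.1   40. ]
 [ 578.5 -266.6   40. ]
 [ 426.9  -42.5   40. ]
 [ 436.2 -121.1   40. ]
 [ 444.9 -201.2   40. ]
 [ 454.  -281.7   40. ]]
labels [[ 517.   -99.2   38. ]
 [ 479.8 -103.3   39.9]
 [ 492.5  -67.3   30.5]
 [ 492.5  -57.8   30.9]
 [ 522.4 -302.9   75.5]
 [ 616.4 -298.4  -73.3]]
```

```bash
cat >> h.py <<'E'
from scipy.spatial.transform import Rotation as Ro
YAW=np.radians(-83.37)
def plan(target,toolx_yaw):
    s=env.sense();R=Ro.from_rotvec(s['eef_rot']).as_matrix()
    x=np.array([np.cos(toolx_yaw),np.sin(toolx_yaw),0]);z=np.array([0,0,-1.]);Rt=np.c_[x,np.cross(z,x),z]
    return R.T@(np.array(target)-s['eef_pos']), Ro.from_matrix(R.T@Rt).as_rotvec(), s
def trackxy(X):
    u=np.array([np.cos(YAW),np.sin(YAW)]);v=np.array([-u[1],u[0]])
    d=np.atleast_2d(X)[:,:2]-np.array([504.2,-152.4]);return np.c_[d@u,d@v]
E
python3 - <<'E'
from h import *
np.set_printoptions(precision=2,suppress=True)
s=env.sense();R=Ro.from_rotvec(s['eef_rot']).as_matrix();K,Rc,t=P("wrist")
print("tool R",R);print("cam in tool",R.T@(-Rc.T@t-s['eef_pos']),"axis",R.T@Rc[2])
q=lambda n,p,z:ray(n,p,z)[0]
print("lamp base scene",q("scene",(545,120),20),q("scene",(490,160),20),"monitor foot",q("scene",(85,400),0),q("side",(395,390),0), q("side",(385,310),200),q("side",(560,375),150))
print("lamp head scene",q("scene",(500,100),60),"side",q("side",(175,160),20),q("side",(130,180),60))
# plate corners
sc=np.array([(300,585),(75,462)],float)/[3,2.7]+[209.7,129.7]
print("plate near corners",trackxy(ray("scene",sc,10)))
bl=np.array([(597,200),(365,105)],float)/[3,2.7]+[209.7,129.7]
print("block front top",trackxy(ray("scene",bl,60)))
rear=np.array([(128,400),(262,477),(215,436),(216,460)],float)/[3,2.7]+[209.7,129.7]
print("rear",trackxy(ray("scene",rear[:3],32)),trackxy(ray("scene",rear[3:],10)))
d=np.array([(293,85),(212,300),(636,357),(668,238),(652,297)],float)/3.4+[169.65,164.65]
print("side block front",trackxy(ray("side",d[:2],60)),"rear",trackxy(ray("side",d[2:],32)))
for c,r in (("near",.0),):
    p,w,_=plan([489,-10,230],YAW+np.pi);print(p,w)
E
```

```text
tool R [[ 0.92  0.39 -0.  ]
 [ 0.39 -0.92  0.  ]
 [-0.   -0.   -1.  ]]
cam in tool [  84.9    -0.69 -142.59] axis [-0.33 -0.    0.95]
lamp base scene [ 407.73 -669.48   20.  ] [ 426.1  -498.97   20.  ] monitor foot [575.18 199.82   0.  ] [695.18  75.48   0.  ] [645.51  12.45 200.  ] [623.7  265.72 150.  ]
lamp head scene [ 478.45 -613.15   60.  ] side [ 430.18 -494.94   20.  ] [ 528.55 -525.11   60.  ]
plate near corners [[-136.43  -71.85]
 [-132.18   53.11]]
block front top [[119.34 -71.97]
 [124.53  65.19]]
rear [[-100.95   45.47]
 [-107.12  -32.28]
 [ -97.95   -0.58]] [[-96.02   1.37]]
side block front [[131.07 -64.09]
 [127.48  75.51]] rear [[-93.22  34.06]
 [-93.8  -41.33]
 [-93.44  -3.18]]
[ 447.13 -451.22    1.22] [-0.   -0.   -1.29]
```

The eight lip screws triangulate to z ≈ 40 mm, as they should. Track yaw is −83.4°. The carrier's rear face, with the white stripe at scene pixel (282,292), is at about world (493,−58). Look-alikes are the yellow puck at (190,254) and the blue boxes elsewhere in the side view. The blue block with the tongue, steel ridge and two black pucks between the rails is clearly the carrier. I'll move behind it with the gripper shut.

```bash
python3 -m handwheel '[{"tx":0.0276,"ty":-0.0274,"tz":0,"wx":0,"wy":0,"wz":-0.081,"gripper":0},{"tx":0.0552,"ty":-0.0548,"tz":0,"wx":0,"wy":0,"wz":-0.162,"gripper":0},{"tx":0.0828,"ty":-0.0822,"tz":0,"wx":0,"wy":0,"wz":-0.243,"gripper":0},{"tx":0.1104,"ty":-0.1096,"tz":0,"wx":0,"wy":0,"wz":-0.324,"gripper":0},{"tx":0.138,"ty":-0.137,"tz":0,"wx":0,"wy":0,"wz":-0.405,"gripper":0},{"tx":0.1656,"ty":-0.1644,"tz":0,"wx":0,"wy":0,"wz":-0.486,"gripper":0},{"tx":0.1932,"ty":-0.1918,"tz":0,"wx":0,"wy":0,"wz":-0.567,"gripper":0},{"tx":0.2208,"ty":-0.2192,"tz":0,"wx":0,"wy":0,"wz":-0.648,"gripper":0}]'; python3 -c "
from h import *
print(plan([489.2,-23.3,230],YAW+np.pi))"
```

```text
t: 0.77
eef_pos: [370.3, -310.1, 231.2]
eef_rot: [-2.719, -1.573, 0.0]
wrist_force: [0.3, 0.8, 0.3]
gripper_width: 0.004
(array([307.874479  , -40.00932962,   1.2287738 ]), array([-3.00215426e-04, -1.15992285e-04, -6.37942531e-01]), {'t': 0.7667, 'qpos': array([ 0.75888812,  0.39559276, -0.16424308,  1.96658029,  0.08914027,
        0.78652057,  0.02183634]), 'joint_velocities': array([-0.65861805, -0.19375724, -0.34160006,  0.3670301 ,  0.15461926,
       -0.16069507, -0.1257417 ]), 'effort': array([  4.41733673, -40.34821987,   0.39925542, -16.01960957,
        -0.07953256,   0.37538339,   0.16944188]), 'eef_pos': array([ 370.30542819, -310.09533598,  231.21128792]), 'eef_rot': array([-2.71937753e+00, -1.57252087e+00,  2.27092473e-04]), 'wrist_force': array([0.29735547, 0.75607071, 0.29037792]), 'ft_torque': array([-0.00580573, -0.02246006, -0.01690787]), 'gripper_width': 0.004466120474825414})
```

```bash
python3 -m handwheel '[{"tx":0.040,"ty":-0.005,"tz":0,"wx":0,"wy":0,"wz":-0.08,"gripper":0},{"tx":0.080,"ty":-0.010,"tz":0,"wx":0,"wy":0,"wz":-0.16,"gripper":0},{"tx":0.120,"ty":-0.016,"tz":0,"wx":0,"wy":0,"wz":-0.24,"gripper":0},{"tx":0.160,"ty":-0.021,"tz":0,"wx":0,"wy":0,"wz":-0.32,"gripper":0},{"tx":0.200,"ty":-0.026,"tz":0,"wx":0,"wy":0,"wz":-0.4,"gripper":0},{"tx":0.240,"ty":-0.031,"tz":0,"wx":0,"wy":0,"wz":-0.48,"gripper":0},{"tx":0.280,"ty":-0.036,"tz":0,"wx":0,"wy":0,"wz":-0.56,"gripper":0},{"tx":0.3075,"ty":-0.040,"tz":0,"wx":0,"wy":0,"wz":-0.638,"gripper":0}]'
python3 - <<'E'
from h import *
c=env.camera_params("wrist")
s=env.sense();print(s['t'],s['eef_pos'],s['eef_rot'])
im=env.capture("wrist")[:,:,::-1];cv2.imwrite("pics/w1.png",im)
np.savez("pics/w1.npz",K=c['mtx'],R=c['R'],t=c['t'])
s=env.sense();print(s['t'],s['eef_pos'],s['eef_rot'])
E
```

```text
t: 1.43
eef_pos: [491.1, -21.8, 231.4]
eef_rot: [-2.085, -2.35, -0.003]
wrist_force: [0.7, -0.2, -0.1]
gripper_width: 0.004
1.4333 [491.07157469 -21.8327754  231.44266951] [-2.0848532  -2.34976221 -0.00318944]
1.4833 [493.12370422 -16.36261106 231.75124697] [-2.07307389 -2.35915613 -0.0112278 ]
```

View pics/w1.png

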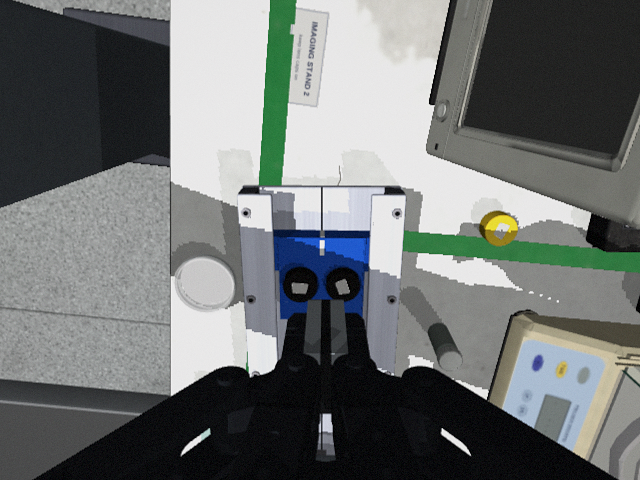

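The wrist view shows the carrier square between the lips. The stripe is at (322,243), the track's black line at x=322, and the lip screws at (246,213), (397,213), (251,299) and (391,299). The arm hadn't settled when I took it, so I'll hold briefly and retake.

```bash
python3 -m handwheel '[{"tx":0,"gripper":0},{"tx":0,"gripper":0},{"tx":0,"gripper":0},{"tx":0,"gripper":0},{"tx":0,"gripper":0},{"tx":0,"gripper":0},{"tx":0,"gripper":0},{"tx":0,"gripper":0}]'
python3 - <<'E'
from h import *
c=env.camera_params("wrist")
s=env.sense();print(s['t'],s['eef_pos'],s['eef_rot'])
im=env.capture("wrist")[:,:,::-1];cv2.imwrite("pics/w2.png",im)
np.savez("pics/w2.npz",K=c['mtx'],R=c['R'],t=c['t'])
cv2.imwrite("pics/w2c.png",cv2.resize(im[150:350,220:420],None,fx=3,fy=3,interpolation=cv2.INTER_CUBIC))
print(env.sense()['eef_pos'],plan([489.2,-23.3,230],YAW+np.pi)[:2])
E
```

```text
1.4833 [493.12370422 -16.36261106 231.75124697] [-2.07307389 -2.35915613 -0.0112278 ]
[491.71254779 -19.93751245 231.46742106] (array([-3.03554866, -2.9078856 ,  1.44989281]), array([ 0.0024579 , -0.00342136,  0.00668204]))validation failed for argument at $[0]...
```

View pics/w2c.png

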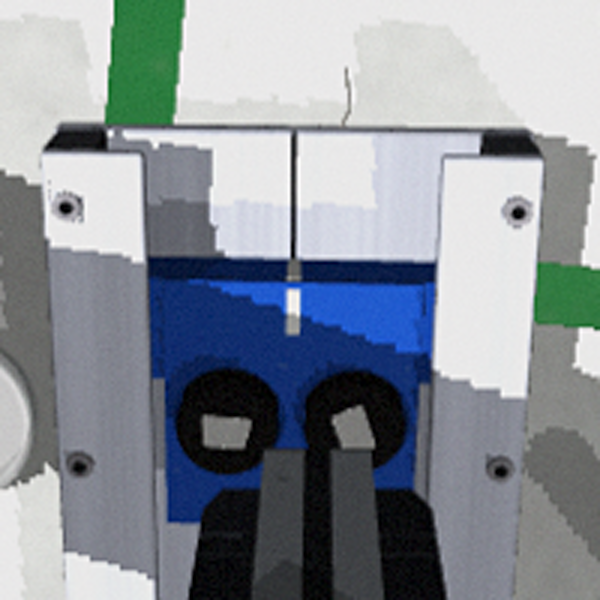

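```bash
python3 -m handwheel '[{"tx":0,"ty":0,"tz":0,"wx":0,"wy":0,"wz":0,"gripper":0},{"tx":0,"ty":0,"tz":0,"wx":0,"wy":0,"wz":0,"gripper":0},{"tx":0,"ty":0,"tz":0,"wx":0,"wy":0,"wz":0,"gripper":0},{"tx":0,"ty":0,"tz":0,"wx":0,"wy":0,"wz":0,"gripper":0},{"tx":0,"ty":0,"tz":0,"wx":0,"wy":0,"wz":0,"gripper":0},{"tx":0,"ty":0,"tz":0,"wx":0,"wy":0,"wz":0,"gripper":0},{"tx":0,"ty":0,"tz":0,"wx":0,"wy":0,"wz":0,"gripper":0},{"tx":0,"ty":0,"tz":0,"wx":0,"wy":0,"wz":0,"gripper":0}]'
python3 - <<'E'
from h import *
c=env.camera_params("wrist")
im=env.capture("wrist")[:,:,::-1];cv2.imwrite("pics/w3.png",im)
np.savez("pics/w3.npz",K=c['mtx'],R=c['R'],t=c['t'])
cv2.imwrite("pics/w3c.png",cv2.resize(im[150:350,220:420],None,fx=3,fy=3,interpolation=cv2.INTER_CUBIC))
print(env.sense()['eef_pos'],plan([489.2,-23.3,230],YAW+np.pi)[:2])
# stripe (grey/white inside blue), line
cam=(c['mtx'],np.array(c['R']),np.array(c['t']))
b,g,r=[im[:,:,i].astype(int) for i in range(3)]
# line: darkest column on rows 200..228
gsum=(b+g+r)
for y in (198,206,214,222,230):
    row=gsum[y,290:350];print(y,290+row.argmin(),row.min())
blue=((b>90)&(b>1.6*r)).astype(np.uint8)
cs,_=cv2.findContours(blue,cv2.RETR_EXTERNAL,cv2.CHAIN_APPROX_NONE);k=max(cs,key=cv2.contourArea);print(cv2.boundingRect(k))
E
```

```text
t: 2.2
eef_pos: [490.0, -26.2, 231.4]
eef_rot: [2.094, 2.342, 0.0]
wrist_force: [-0.7, -0.8, 0.3]
gripper_width: -0.001
[489.94471546 -26.12725912 231.3548808 ] (array([ 2.892696  , -0.42496639,  1.35477328]), array([ 7.57203737e-05,  2.61882972e-05, -3.99384648e-03]))
198 324 198
206 324 200
214 324 169
222 324 173
230 298 81
(276, 231, 97, 85)
```

View pics/w3c.png

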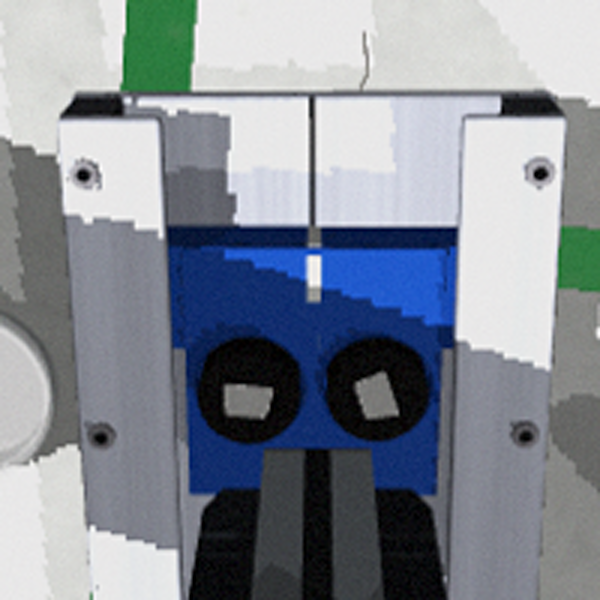

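Now settled. I'll turn these pixels into positions (crop/3 plus offset): screws (84,174), (540,173), (101,435), (525,435); stripe (314,238) at the rear bottom and (314,252) at the top edge; black line (311,100) to (313,225).

Run:
```python
from h import *
np.set_printoptions(precision=1,suppress=True)
d=np.load("pics/w3.npz");cam=(d['K'],d['R'],d['t'])
f=lambda l:np.array(l,float)/3+[219.7,149.7]
sc=ray("w",f([(84,174),(540,173),(101,435),(525,435)]),40,cam);print("screws",sc)
print("mid",(sc[0]+sc[1])/2,(sc[2]+sc[3])/2, "yaw",np.degrees(np.arctan2(*(sc[2]+sc[3]-sc[0]-sc[1])[[1,0]])))
ln=ray("w",f([(311,100),(313,225)]),10,cam);print("line",ln,trackxy(ln))
st=ray("w",f([(314,250)]),32,cam);print("stripe top edge",st,trackxy(st))
e=ray("w",f([(172,247),(455,247)]),32,cam);print("rear top corners",trackxy(e))
e=ray("w",f([(172,228),(455,228)]),10,cam);print("rear bottom",trackxy(e))
e=ray("w",f([(75,92),(550,92)]),10,cam);print("plate end",trackxy(e))
```

```text
screws [[ 427.4  -39.7   40. ]
 [ 551.9  -25.5   40. ]
 [ 436.4 -119.    40. ]
 [ 561.  -105.1   40. ]]
mid [489.7 -32.6  40. ] [ 498.7 -112.1   40. ] yaw -83.518554497611
line [[487.7 -18.6  10. ]
 [492.5 -56.8  10. ]] [[-134.8   -0.9]
 [ -96.3   -0.6]]
stripe top edge [[492.9 -57.3  32. ]] [[-95.7  -0.2]]
rear top corners [[-96.8 -41. ]
 [-96.5  40.3]]
rear bottom [[-95.6 -43.5]
 [-95.1  42.6]]
plate end [[-137.5  -70.1]
 [-136.9   69.1]]
```

All three cameras agree within about 1.5 mm: rear face at local x −96, centre line at local y ≈ −0.4, plate end 41 mm behind the face (so carrier origin ≈ −89). Descending now.

```bash
python3 -m handwheel '[{"tx":0,"ty":-0.0008,"tz":0.03,"wx":0,"wy":0,"wz":-0.004,"gripper":0},{"tx":0,"ty":-0.0008,"tz":0.06,"wx":0,"wy":0,"wz":-0.004,"gripper":0},{"tx":0,"ty":-0.0008,"tz":0.09,"wx":0,"wy":0,"wz":-0.004,"gripper":0},{"tx":0,"ty":-0.0008,"tz":0.12,"wx":0,"wy":0,"wz":-0.004,"gripper":0},{"tx":0,"ty":-0.0008,"tz":0.15,"wx":0,"wy":0,"wz":-0.004,"gripper":0},{"tx":0,"ty":-0.0008,"tz":0.165,"wx":0,"wy":0,"wz":-0.004,"gripper":0},{"tx":0,"ty":-0.0008,"tz":0.17,"wx":0,"wy":0,"wz":-0.004,"gripper":0},{"tx":0,"ty":-0.0008,"tz":0.17,"wx":0,"wy":0,"wz":-0.004,"gripper":0}]'
python3 - <<'E'
from h import *
s=env.sense();print(s['eef_pos'],trackxy(s['eef_pos']),plan([0,0,0],YAW+np.pi)[1])
im=env.capture("wrist")[:,:,::-1];cv2.imwrite("pics/w4.png",im)
E
```

```text
t: 2.92
eef_pos: [488.5, -25.9, 60.3]
eef_rot: [-2.087, -2.346, 0.002]
wrist_force: [0.2, -0.4, -0.5]
gripper_width: 0.001
[488.49663399 -25.87686467  60.27406771] [[-127.49007301   -0.99033397]] [-0.00235753 -0.00032147  0.00070802]
```

View pics/w4.png

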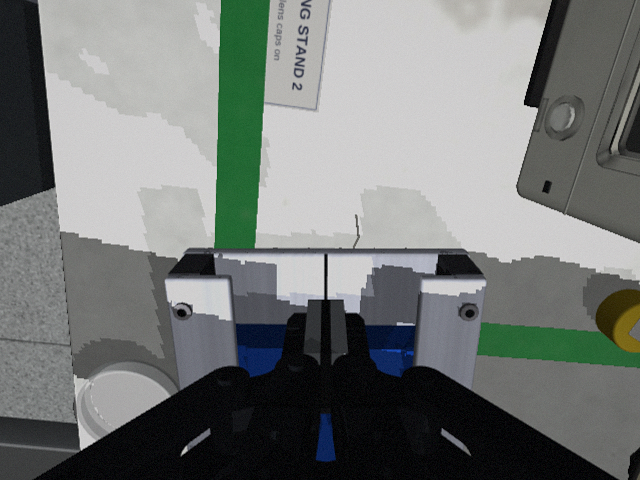

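The closed fingers (centre x≈326) line up with the black line (x=326), between the lips. Going down the rest of the way.

```bash
python3 -m handwheel '[{"tx":0,"ty":0.0003,"tz":0.012,"wx":0,"wy":0,"wz":0,"gripper":0},{"tx":0,"ty":0.0003,"tz":0.024,"wx":0,"wy":0,"wz":0,"gripper":0},{"tx":0,"ty":0.0003,"tz":0.034,"wx":0,"wy":0,"wz":0,"gripper":0},{"tx":0,"ty":0.0003,"tz":0.04,"wx":0,"wy":0,"wz":0,"gripper":0},{"tx":0,"ty":0.0003,"tz":0.043,"wx":0,"wy":0,"wz":0,"gripper":0},{"tx":0,"ty":0.0003,"tz":0.043,"wx":0,"wy":0,"wz":0,"gripper":0},{"tx":0,"ty":0.0003,"tz":0.043,"wx":0,"wy":0,"wz":0,"gripper":0},{"tx":0,"ty":0.0003,"tz":0.043,"wx":0,"wy":0,"wz":0,"gripper":0}]'
python3 - <<'E'
from h import *
s=env.sense();print(s['eef_pos'],trackxy(s['eef_pos']),plan([0,0,0],YAW+np.pi)[1],s['wrist_force'],s['ft_torque'])
E
```

```text
t: 3.63
eef_pos: [489.8, -26.0, 18.8]
eef_rot: [2.089, 2.346, 0.001]
wrist_force: [0.3, -0.4, -0.5]
gripper_width: 0.002
[489.84952465 -26.02851834  18.79905032] [[-127.18323248    0.33599965]] [8.59697160e-04 6.23586558e-05 1.80531589e-04] [ 0.34311373 -0.40659292 -0.53751669] [ 0.00630148 -0.00590618  0.00659341]
```

```bash
python3 -m handwheel '[{"tx":-0.004,"ty":-0.0003,"tz":0.001,"wx":0,"wy":0,"wz":0,"gripper":0},{"tx":-0.008,"ty":-0.0005,"tz":0.002,"wx":0,"wy":0,"wz":0,"gripper":0},{"tx":-0.012,"ty":-0.0005,"tz":0.002,"wx":0,"wy":0,"wz":0,"gripper":0},{"tx":-0.015,"ty":-0.0005,"tz":0.002,"wx":0,"wy":0,"wz":0,"gripper":0},{"tx":-0.017,"ty":-0.0005,"tz":0.002,"wx":0,"wy":0,"wz":0,"gripper":0},{"tx":-0.019,"ty":-0.0005,"tz":0.002,"wx":0,"wy":0,"wz":0,"gripper":0},{"tx":-0.021,"ty":-0.0005,"tz":0.002,"wx":0,"wy":0,"wz":0,"gripper":0},{"tx":-0.023,"ty":-0.0005,"tz":0.002,"wx":0,"wy":0,"wz":0,"gripper":0}]'
python3 - <<'E'
from h import *
s=env.sense();print(s['eef_pos'],trackxy(s['eef_pos']),plan([0,0,0],YAW+np.pi)[1],s['wrist_force'],s['ft_torque'])
cv2.imwrite("pics/s5.png",cv2.resize(env.capture("scene")[130:350,210:460,::-1],None,fx=3,fy=2.7,interpolation=cv2.INTER_CUBIC))
E
```

```text
t: 4.3
eef_pos: [491.7, -48.8, 16.3]
eef_rot: [-2.089, -2.347, -0.001]
wrist_force: [0.1, 1.8, 0.4]
gripper_width: 0.002
[491.66518044 -48.81817069  16.32997925] [[-104.33635645   -0.49171775]] [ 0.00012427 -0.00039     0.00050569] [0.06630771 1.820493   0.39813558] [ 0.21563389  0.00207612 -0.03358089]
```

View pics/s5.png

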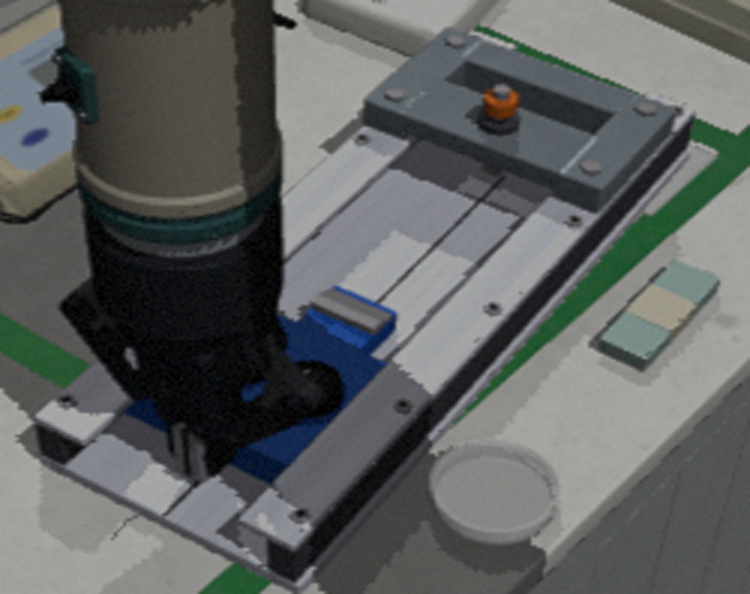

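Contact was made at about 1.8 N, as predicted. The carrier is square, and nothing else has moved. Pushing on.

```bash
python3 -m handwheel '[{"tx":-0.003,"ty":0,"tz":0,"wx":0,"wy":0,"wz":0,"gripper":0},{"tx":-0.007,"ty":0,"tz":0,"wx":0,"wy":0,"wz":0,"gripper":0},{"tx":-0.011,"ty":0,"tz":0,"wx":0,"wy":0,"wz":0,"gripper":0},{"tx":-0.015,"ty":0,"tz":0,"wx":0,"wy":0,"wz":0,"gripper":0},{"tx":-0.019,"ty":0,"tz":0,"wx":0,"wy":0,"wz":0,"gripper":0},{"tx":-0.023,"ty":0,"tz":0,"wx":0,"wy":0,"wz":0,"gripper":0},{"tx":-0.027,"ty":0,"tz":0,"wx":0,"wy":0,"wz":0,"gripper":0},{"tx":-0.031,"ty":0,"tz":0,"wx":0,"wy":0,"wz":0,"gripper":0}]'
cat > st.py <<'E'
from h import *
np.set_printoptions(precision=4,suppress=True)
s=env.sense();print(s['eef_pos'],trackxy(s['eef_pos']),plan([0,0,0],YAW+np.pi)[1],s['wrist_force'],s['ft_torque'])
E
python3 st.py
```

```text
t: 5.02
eef_pos: [495.3, -80.2, 16.3]
eef_rot: [2.089, 2.346, 0.0]
wrist_force: [-0.0, 0.7, 0.1]
gripper_width: -0.001
[495.2526 -80.2073  16.3169] [[-72.7429  -0.5524]] [ 0.     -0.      0.0001] [-0.0174  0.7107  0.0984] [ 0.1679 -0.0107  0.0047]
```

```bash
python3 -m handwheel '[{"tx":-0.004,"ty":0,"tz":0,"wx":0,"wy":0,"wz":0,"gripper":0},{"tx":-0.008,"ty":0,"tz":0,"wx":0,"wy":0,"wz":0,"gripper":0},{"tx":-0.012,"ty":0,"tz":0,"wx":0,"wy":0,"wz":0,"gripper":0},{"tx":-0.016,"ty":0,"tz":0,"wx":0,"wy":0,"wz":0,"gripper":0},{"tx":-0.020,"ty":0,"tz":0,"wx":0,"wy":0,"wz":0,"gripper":0},{"tx":-0.024,"ty":0,"tz":0,"wx":0,"wy":0,"wz":0,"gripper":0},{"tx":-0.028,"ty":0,"tz":0,"wx":0,"wy":0,"wz":0,"gripper":0},{"tx":-0.032,"ty":0,"tz":0,"wx":0,"wy":0,"wz":0,"gripper":0}]'
cat >> st.py <<'E'
import sys
if len(sys.argv)>1:
    cv2.imwrite(f"pics/{sys.argv[1]}.png",cv2.resize(env.capture("scene")[130:350,210:460,::-1],None,fx=3,fy=2.7,interpolation=cv2.INTER_CUBIC))
E
python3 st.py s6
```

```text
t: 5.68
eef_pos: [499.0, -111.9, 16.3]
eef_rot: [-2.089, -2.346, 0.0]
wrist_force: [-0.3, 0.1, 0.9]
gripper_width: -0.0
[ 498.9657 -111.9053   16.3148] [[-40.8283  -0.5238]] [-0.     -0.      0.0003] [-0.346   0.0865  0.8822] [ 0.2222 -0.0021  0.0119]
```

View pics/s6.png

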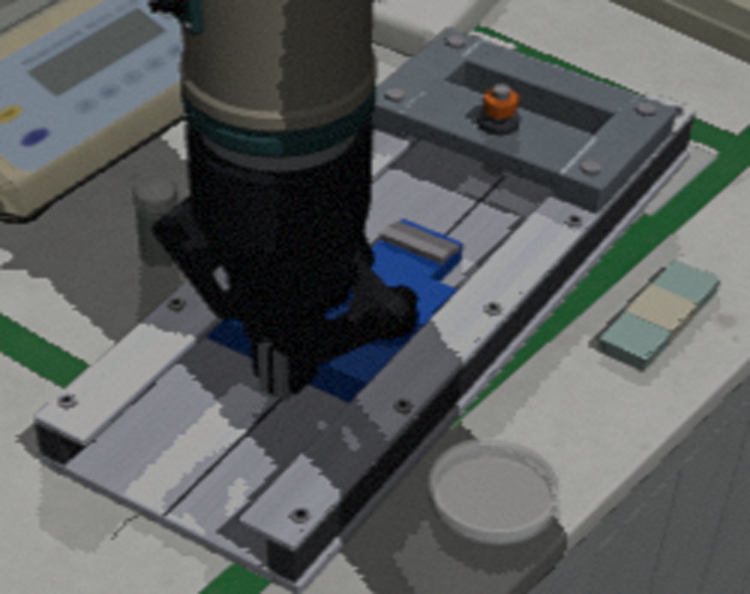

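The carrier has moved about 65 mm and is still square, with its tongue on the black line. Continuing.

```bash
python3 -m handwheel '[{"tx":-0.004,"ty":0,"tz":0,"wx":0,"wy":0,"wz":0,"gripper":0},{"tx":-0.008,"ty":0,"tz":0,"wx":0,"wy":0,"wz":0,"gripper":0},{"tx":-0.012,"ty":0,"tz":0,"wx":0,"wy":0,"wz":0,"gripper":0},{"tx":-0.016,"ty":0,"tz":0,"wx":0,"wy":0,"wz":0,"gripper":0},{"tx":-0.020,"ty":0,"tz":0,"wx":0,"wy":0,"wz":0,"gripper":0},{"tx":-0.024,"ty":0,"tz":0,"wx":0,"wy":0,"wz":0,"gripper":0},{"tx":-0.028,"ty":0,"tz":0,"wx":0,"wy":0,"wz":0,"gripper":0},{"tx":-0.032,"ty":0,"tz":0,"wx":0,"wy":0,"wz":0,"gripper":0}]'; python3 st.py
```

```text
t: 6.4
eef_pos: [502.6, -143.8, 16.3]
eef_rot: [-2.089, -2.346, 0.0]
wrist_force: [0.4, 0.6, 0.4]
gripper_width: -0.002
[ 502.6049 -143.7646   16.2905] [[-8.7618 -0.5874]] [-0.0001 -0.      0.0001] [0.3614 0.6205 0.4202] [ 0.1572  0.0239 -0.0174]
```

```bash
python3 -m handwheel '[{"tx":-0.002,"ty":0,"tz":0,"wx":0,"wy":0,"wz":0,"gripper":0},{"tx":-0.004,"ty":0,"tz":0,"wx":0,"wy":0,"wz":0,"gripper":0},{"tx":-0.006,"ty":0,"tz":0,"wx":0,"wy":0,"wz":0,"gripper":0},{"tx":-0.008,"ty":0,"tz":0,"wx":0,"wy":0,"wz":0,"gripper":0},{"tx":-0.010,"ty":0,"tz":0,"wx":0,"wy":0,"wz":0,"gripper":0},{"tx":-0.012,"ty":0,"tz":0,"wx":0,"wy":0,"wz":0,"gripper":0},{"tx":-0.014,"ty":0,"tz":0,"wx":0,"wy":0,"wz":0,"gripper":0},{"tx":-0.016,"ty":0,"tz":0,"wx":0,"wy":0,"wz":0,"gripper":0}]'; python3 st.py s7
```

```text
t: 7.07
eef_pos: [504.5, -159.3, 16.3]
eef_rot: [-2.089, -2.347, -0.0]
wrist_force: [0.1, 1.0, 0.2]
gripper_width: -0.001
[ 504.493  -159.3395   16.3088] [[ 6.9269 -0.5102]] [-0.     -0.      0.0004] [0.1324 1.0198 0.1888] [ 0.1534 -0.0089  0.0453]
```

View pics/s7.png

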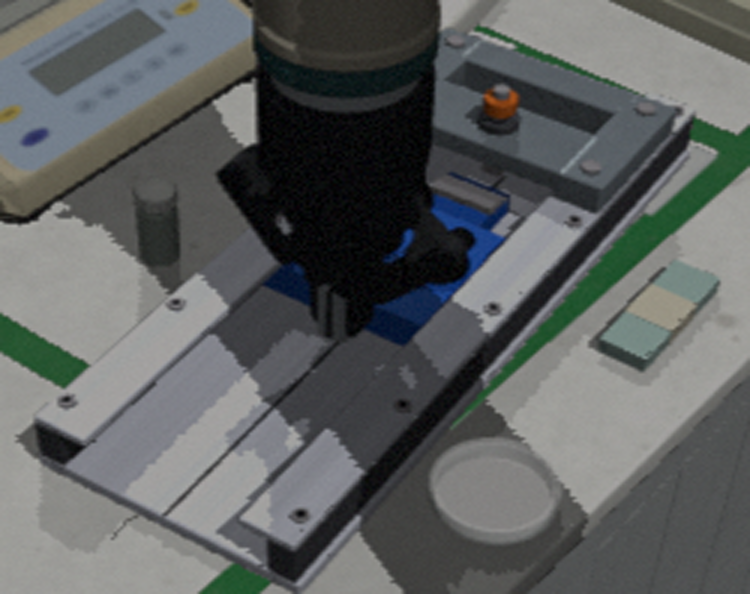

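The nose is about to enter the bridge and the force is about 1 N. Slower now, checking force each call.

```bash
python3 -m handwheel '[{"tx":-0.0015,"ty":0,"tz":0,"wx":0,"wy":0,"wz":0,"gripper":0},{"tx":-0.003,"ty":0,"tz":0,"wx":0,"wy":0,"wz":0,"gripper":0},{"tx":-0.0045,"ty":0,"tz":0,"wx":0,"wy":0,"wz":0,"gripper":0},{"tx":-0.006,"ty":0,"tz":0,"wx":0,"wy":0,"wz":0,"gripper":0},{"tx":-0.0075,"ty":0,"tz":0,"wx":0,"wy":0,"wz":0,"gripper":0},{"tx":-0.009,"ty":0,"tz":0,"wx":0,"wy":0,"wz":0,"gripper":0},{"tx":-0.0105,"ty":0,"tz":0,"wx":0,"wy":0,"wz":0,"gripper":0},{"tx":-0.012,"ty":0,"tz":0,"wx":0,"wy":0,"wz":0,"gripper":0}]'; python3 st.py
```

```text
t: 7.78
eef_pos: [505.9, -171.3, 16.3]
eef_rot: [2.089, 2.346, 0.0]
wrist_force: [0.1, 0.8, 0.3]
gripper_width: 0.001
[ 505.8977 -171.2634   16.3354] [[18.9333 -0.4916]] [ 0.     -0.      0.0003] [0.085  0.8347 0.3467] [ 0.1481  0.0574 -0.0045]
```

```bash
python3 -m handwheel '[{"tx":-0.001,"ty":0,"tz":0,"wx":0,"wy":0,"wz":0,"gripper":0},{"tx":-0.002,"ty":0,"tz":0,"wx":0,"wy":0,"wz":0,"gripper":0},{"tx":-0.003,"ty":0,"tz":0,"wx":0,"wy":0,"wz":0,"gripper":0},{"tx":-0.004,"ty":0,"tz":0,"wx":0,"wy":0,"wz":0,"gripper":0},{"tx":-0.005,"ty":0,"tz":0,"wx":0,"wy":0,"wz":0,"gripper":0},{"tx":-0.006,"ty":0,"tz":0,"wx":0,"wy":0,"wz":0,"gripper":0},{"tx":-0.007,"ty":0,"tz":0,"wx":0,"wy":0,"wz":0,"gripper":0},{"tx":-0.008,"ty":0,"tz":0,"wx":0,"wy":0,"wz":0,"gripper":0}]'; python3 st.py
```

```text
t: 8.45
eef_pos: [506.8, -178.9, 16.3]
eef_rot: [-2.089, -2.347, -0.0]
wrist_force: [-0.7, 2.9, 0.6]
gripper_width: 0.0
[ 506.8433 -178.8593   16.3348] [[26.5875 -0.4293]] [ 0.0001 -0.0003  0.0005] [-0.7407  2.9258  0.6214] [0.6285 0.0721 0.0301]
```

Force is up to 2.9 N, which fits the ramp lifting the catch. Continuing.

```bash
python3 -m handwheel '[{"tx":-0.001,"ty":0,"tz":0,"wx":0,"wy":0,"wz":0,"gripper":0},{"tx":-0.002,"ty":0,"tz":0,"wx":0,"wy":0,"wz":0,"gripper":0},{"tx":-0.003,"ty":0,"tz":0,"wx":0,"wy":0,"wz":0,"gripper":0},{"tx":-0.004,"ty":0,"tz":0,"wx":0,"wy":0,"wz":0,"gripper":0},{"tx":-0.005,"ty":0,"tz":0,"wx":0,"wy":0,"wz":0,"gripper":0},{"tx":-0.006,"ty":0,"tz":0,"wx":0,"wy":0,"wz":0,"gripper":0},{"tx":-0.007,"ty":0,"tz":0,"wx":0,"wy":0,"wz":0,"gripper":0},{"tx":-0.008,"ty":0,"tz":0,"wx":0,"wy":0,"wz":0,"gripper":0}]'; python3 st.py s8
```

```text
t: 9.12
eef_pos: [507.7, -187.4, 16.3]
eef_rot: [2.089, 2.346, -0.0]
wrist_force: [-0.1, 1.2, -0.0]
gripper_width: -0.001
[ 507.7116 -187.3807   16.3132] [[35.1522 -0.5506]] [-0.      0.0002  0.    ] [-0.1053  1.2327 -0.039 ] [0.3843 0.0561 0.0466]
```

View pics/s8.png

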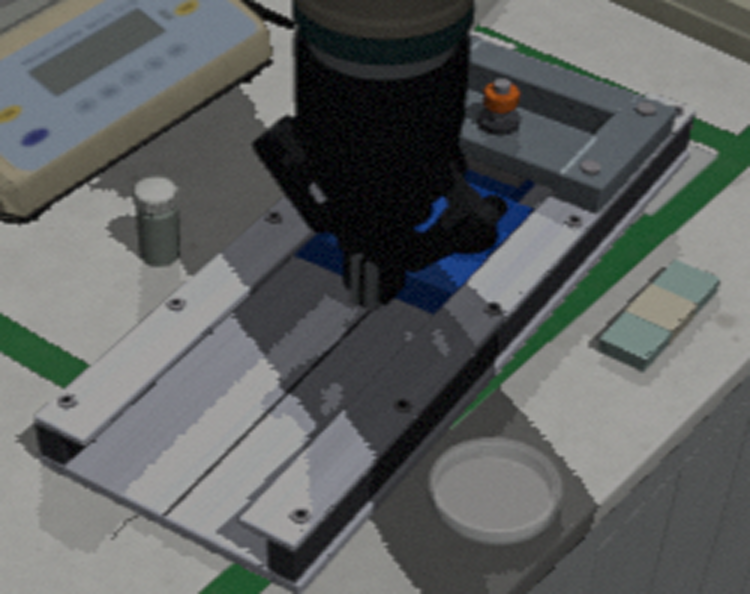

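The knob has risen slightly and the force is low, so the catch is on top. Continuing to the bumper.

```bash
python3 -m handwheel '[{"tx":-0.001,"ty":0,"tz":0,"wx":0,"wy":0,"wz":0,"gripper":0},{"tx":-0.002,"ty":0,"tz":0,"wx":0,"wy":0,"wz":0,"gripper":0},{"tx":-0.003,"ty":0,"tz":0,"wx":0,"wy":0,"wz":0,"gripper":0},{"tx":-0.004,"ty":0,"tz":0,"wx":0,"wy":0,"wz":0,"gripper":0},{"tx":-0.005,"ty":0,"tz":0,"wx":0,"wy":0,"wz":0,"gripper":0},{"tx":-0.006,"ty":0,"tz":0,"wx":0,"wy":0,"wz":0,"gripper":0},{"tx":-0.007,"ty":0,"tz":0,"wx":0,"wy":0,"wz":0,"gripper":0},{"tx":-0.008,"ty":0,"tz":0,"wx":0,"wy":0,"wz":0,"gripper":0}]'; python3 st.py s9
python3 - <<'E'
import cv2,numpy as np
for n in("sc_crop","s7","s8","s9"):
    im=cv2.imread(f"pics/{n}.png").astype(int);b,g,r=im[60:140,460:540].transpose(2,0,1)
    m=(r>120)&(r>1.8*b)&(r>1.4*g);y,x=np.nonzero(m);print(n,x.mean()+460,y.mean()+60,m.sum())
E
```

```text
t: 9.83
eef_pos: [508.6, -193.2, 16.3]
eef_rot: [-2.086, -2.347, -0.002]
wrist_force: [-0.9, 6.0, 2.1]
gripper_width: 0.001
[ 508.588  -193.1527   16.3222] [[40.9868 -0.3466]] [-0.     -0.0021  0.0015] [-0.8918  6.0243  2.0679] [ 1.3603  0.1584 -0.0522]
sc_crop nan nan 0
s7 502.4159292035398 100.0796460176991 226
s8 503.1338912133891 94.09623430962344 239
s9 503.14224137931035 94.17672413793103 232<stdin>:4: RuntimeWarning: Mean of empty slice.
  ret = ret.dtype.type(ret / rcount)
```

The bumper has been reached: 6 N, knob still raised. Pressing in slowly.

```bash
python3 -m handwheel '[{"tx":-0.001,"ty":0,"tz":0,"wx":0,"wy":0,"wz":0,"gripper":0},{"tx":-0.002,"ty":0,"tz":0,"wx":0,"wy":0,"wz":0,"gripper":0},{"tx":-0.0025,"ty":0,"tz":0,"wx":0,"wy":0,"wz":0,"gripper":0},{"tx":-0.003,"ty":0,"tz":0,"wx":0,"wy":0,"wz":0,"gripper":0},{"tx":-0.0035,"ty":0,"tz":0,"wx":0,"wy":0,"wz":0,"gripper":0},{"tx":-0.004,"ty":0,"tz":0,"wx":0,"wy":0,"wz":0,"gripper":0},{"tx":-0.0045,"ty":0,"tz":0,"wx":0,"wy":0,"wz":0,"gripper":0},{"tx":-0.005,"ty":0,"tz":0,"wx":0,"wy":0,"wz":0,"gripper":0}]'
cat > knob.py <<'E'
import cv2,numpy as np,sys
im=cv2.imread(f"pics/{sys.argv[1]}.png").astype(int);b,g,r=im[60:140,460:540].transpose(2,0,1)
m=(r>120)&(r>1.8*b)&(r>1.4*g);y,x=np.nonzero(m);print("knob y",y.mean()+60,m.sum())
E
python3 st.py s10; python3 knob.py s10
```

```text
t: 10.55
eef_pos: [509.2, -197.5, 16.3]
eef_rot: [-2.085, -2.347, -0.003]
wrist_force: [-1.2, 7.4, 1.5]
gripper_width: -0.001
[ 509.1967 -197.4561   16.3252] [[45.3316 -0.2387]] [-0.     -0.0027  0.0021] [-1.226   7.4281  1.5312] [ 1.4695  0.1824 -0.0054]
knob y 100.05963302752293 218
```

The knob is back to its starting height (100.06 against 100.08 before), so the catch has dropped at 7.4 N. I'll add 1 mm for margin, then back off gently.

```bash
python3 -m handwheel '[{"tx":-0.0005,"ty":0,"tz":0,"wx":0,"wy":0,"wz":0,"gripper":0},{"tx":-0.001,"ty":0,"tz":0,"wx":0,"wy":0,"wz":0,"gripper":0},{"tx":-0.001,"ty":0,"tz":0,"wx":0,"wy":0,"wz":0,"gripper":0},{"tx":0.0,"ty":0,"tz":0,"wx":0,"wy":0,"wz":0,"gripper":0},{"tx":0.001,"ty":0,"tz":0,"wx":0,"wy":0,"wz":0,"gripper":0},{"tx":0.003,"ty":0,"tz":0,"wx":0,"wy":0,"wz":0,"gripper":0},{"tx":0.005,"ty":0,"tz":0,"wx":0,"wy":0,"wz":0,"gripper":0},{"tx":0.008,"ty":0,"tz":0,"wx":0,"wy":0,"wz":0,"gripper":0}]'; python3 st.py s11;python3 knob.py s11
python3 -m handwheel '[{"tx":0.005,"ty":0,"tz":0,"wx":0,"wy":0,"wz":0,"gripper":0},{"tx":0.012,"ty":0,"tz":0,"wx":0,"wy":0,"wz":0,"gripper":0},{"tx":0.02,"ty":0,"tz":0,"wx":0,"wy":0,"wz":0,"gripper":0},{"tx":0.028,"ty":0,"tz":0,"wx":0,"wy":0,"wz":0,"gripper":0},{"tx":0.036,"ty":0,"tz":0,"wx":0,"wy":0,"wz":0,"gripper":0},{"tx":0.044,"ty":0,"tz":0,"wx":0,"wy":0,"wz":0,"gripper":0},{"tx":0.05,"ty":0,"tz":0,"wx":0,"wy":0,"wz":0,"gripper":0},{"tx":0.052,"ty":0,"tz":0,"wx":0,"wy":0,"wz":0,"gripper":0}]'; python3 st.py s12;python3 knob.py s12
```

```text
t: 11.27
eef_pos: [508.4, -193.3, 16.4]
eef_rot: [2.09, 2.344, -0.002]
wrist_force: [0.1, -0.5, 0.8]
gripper_width: -0.001
[ 508.3766 -193.3277   16.3768] [[41.1362 -0.5767]] [ 0.0002  0.0016 -0.001 ] [ 0.0584 -0.531   0.7702] [-0.0243  0.0073  0.0586]
knob y 100.1081081081081 222
t: 11.98
eef_pos: [502.3, -138.5, 16.4]
eef_rot: [-2.086, -2.348, -0.001]
wrist_force: [-0.7, 0.5, 0.5]
gripper_width: 0.002
[ 502.2821 -138.5022   16.3986] [[-14.0263  -0.3005]] [ 0.     -0.0007  0.0023] [-0.6911  0.4693  0.526 ] [ 0.0492 -0.0214  0.0038]
knob y 100.16666666666666 234
```

View pics/s12.png

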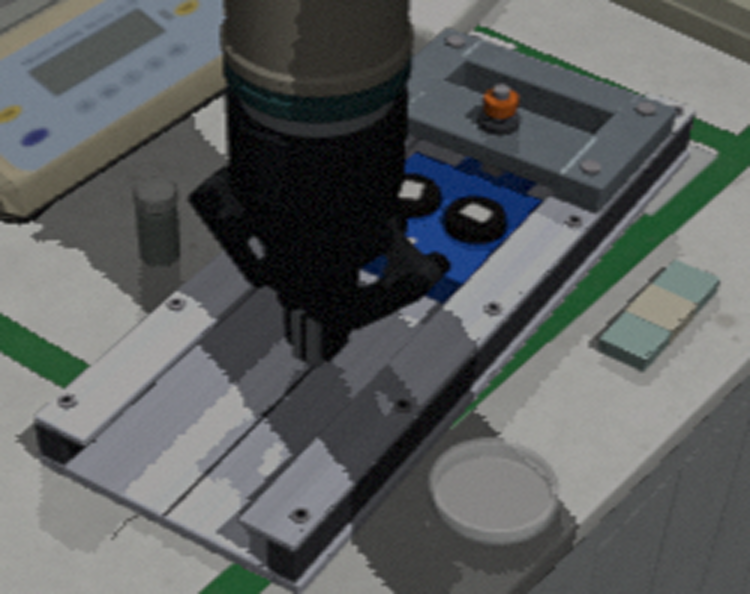

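The carrier stayed in place, both pucks are in, and the knob is down. I'll lift clear and check with the other cameras.

```bash
python3 -m handwheel '[{"tx":0.005,"ty":0,"tz":-0.015,"wx":0,"wy":0,"wz":0,"gripper":0},{"tx":0.015,"ty":0,"tz":-0.04,"wx":0,"wy":0,"wz":0,"gripper":0},{"tx":0.025,"ty":0,"tz":-0.07,"wx":0,"wy":0,"wz":0,"gripper":0},{"tx":0.035,"ty":0,"tz":-0.1,"wx":0,"wy":0,"wz":0,"gripper":0},{"tx":0.045,"ty":0,"tz":-0.13,"wx":0,"wy":0,"wz":0,"gripper":0},{"tx":0.05,"ty":0,"tz":-0.15,"wx":0,"wy":0,"wz":0,"gripper":0},{"tx":0.05,"ty":0,"tz":-0.155,"wx":0,"wy":0,"wz":0,"gripper":0},{"tx":0.05,"ty":0,"tz":-0.155,"wx":0,"wy":0,"wz":0,"gripper":0}]'; python3 st.py s13;python3 knob.py s13
python3 - <<'E'
from h import *
a=env.capture("scene")[130:350,210:460,::-1];b=env.capture("side")[165:305,170:400,::-1]
A=cv2.resize(a,(395,348),interpolation=cv2.INTER_CUBIC);B=cv2.resize(b,(395,240),interpolation=cv2.INTER_CUBIC)
cv2.imwrite("pics/side13.png",cv2.resize(b,None,fx=3.4,fy=3.4,interpolation=cv2.INTER_CUBIC))
E
```

```text
t: 12.7
eef_pos: [497.6, -91.2, 172.9]
eef_rot: [2.087, 2.343, 0.002]
wrist_force: [0.6, 0.5, -1.6]
gripper_width: -0.002
[497.5888 -91.1656 172.8502] [[-61.5882   0.503 ]] [ 0.0034  0.0015 -0.0002] [ 0.6187  0.5156 -1.5648] [-0.0532 -0.0333  0.0074]
knob y 100.1948051948052 231
```

View pics/side13.png

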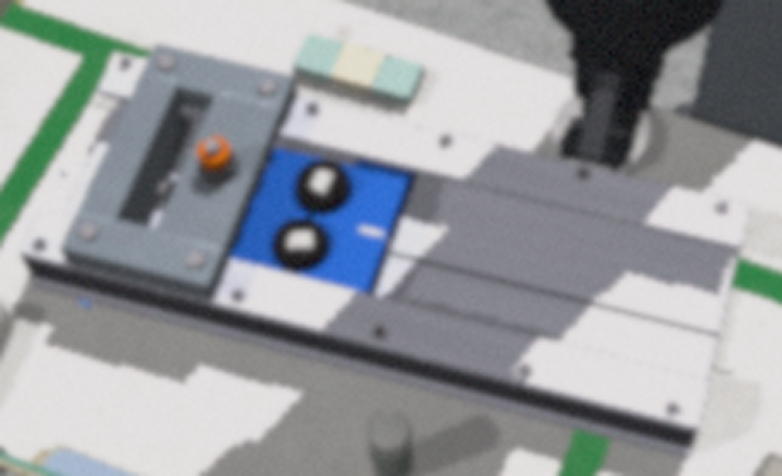

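View pics/s13.png

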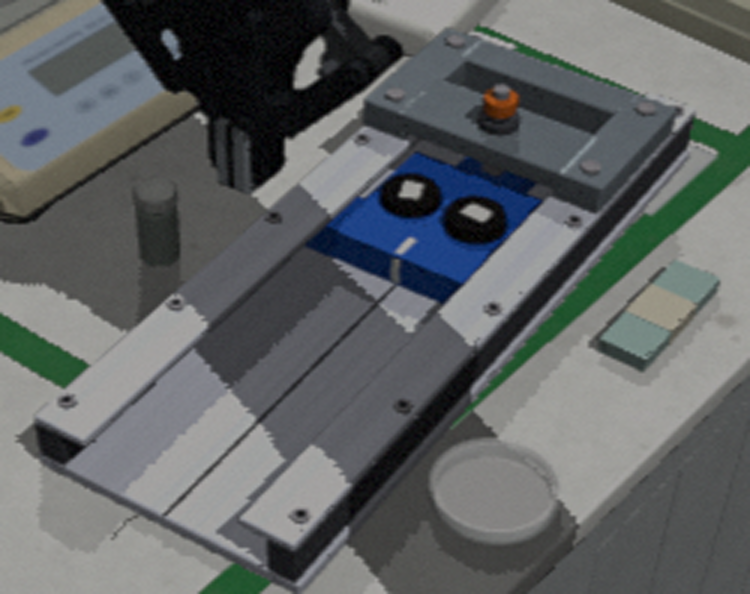

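Run:
```python
from h import *
X=tri(np.array([(397,258)])/[3,2.7]+[209.7,129.7],np.array([(387,234)])/3.4+[169.65,164.65]);print(X,trackxy(X))
```

```text
[[ 510.35746148 -207.50963129   30.26754405]] [[55.45200645 -0.24652408]]
```

The rear stripe is at local x 55.5, y −0.2, against about 56–57 when fully pressed. If uncaught, the bumper would have pushed it back. All checks agree, so I'm handing in.

```bash
python3 -c "
from workcell import env
print(env.sense()['t'],env.sign_off())"
```

```text
the job is handed in; nothing more can be done
12.85 None
```

The carrier is caught behind the spring catch and the job is handed in, at 12.85 s of the 48 s allowed. I pushed it about 150 mm with the shut fingers, along the centre line to within about 1 mm.

- **Push force:** readings taken at the end of each move stayed at or below about 7.5 N along the track. Nothing suggested a jam.
- **Catch:** the orange knob rose about 6 px in the enlarged view while the ridge passed under it. It then dropped back to its starting height (100.1 px before, 100.2 px after) and stayed there once I let go.
- **Carrier position:** after release, two views put its rear face about 151 mm further along and 0.2 mm off centre. By my estimate the bumper is still pressed in about 5 mm; I could not see it directly under the bridge.
- **Surroundings:** both pucks lie in their recesses. The vial, dish and slides look unmoved, and the gripper ended about 170 mm above the worktop, touching nothing.

Two small disagreements: the cameras differed by 1–2 mm along the track, and the rear edge triangulated to a height of 30–31 mm where 32 was expected. Both are within the stated calibration error.

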